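# Level an instrument deck with a wedge shim

## Robot

A 6-joint arm with a two-finger parallel gripper is mounted at the origin on the work surface. World frame = base frame: x ahead of the robot, y to its left, z up, the work surface at z = 0. Lengths are in mm, angles in rad, forces in N, time in s.
With the tool pointing down it reaches from about 275 to 825 mm from the base axis. Payload 5.2 kg.
Tool frame: the origin (TCP) lies at the very end of the fingers, on their centre line; the grasp point (between the pads) lies 19 mm behind it; z points along the fingers, y is the direction in which the jaws open and shut (so a half turn about z gives the same grasp; the last joint's range is limited). The gripper opens to 93 mm and grips with 3 to 60 N. Pads are 15 mm wide; open, the fingers measure 128 mm over their backs; the gripper's body (75 mm by 188 mm) begins 65 mm behind the grasp point.
Start: joints at [-1.5, 0.259, 1.535, -0, 1.348, -0.203], TCP at [148.736, -529.511, 218.653] pointing down, gripper open.
Joint ranges: [-3.14, 3.14], [-0.91, 2.08], [0.19, 2.58], [-1.22, 4.36], [0.22, 2.71], [-3.12, 3.12]. Speed limits (rad/s): [2.57, 2.57, 3.14, 3.14, 3.14, 3.14].

## Interface

Orientations are given as [roll, pitch, yaw] about the fixed x, y, z axes, in that order (R = Rz(yaw) Ry(pitch) Rx(roll)).
In Python, from bench import robot gives the robot as it stands. The module is installed in compiled form; this text tells all that it offers. Calls block until the motion is done:
- robot.move_ptp(position, orientation): joint-space move of the TCP to a pose.
- robot.move_linear(position, ori=None, speed=150, f_stop=None): straight line of the TCP; ori=None keeps the orientation; speed is the mean speed in mm/s. With f_stop (N) it stops when the force on the tool has changed by that much, and returns True; else False.
- robot.move_j(angles): joint-space move.
- robot.move_gripper(opening): opening from 0.0 (shut) to 1.0 (fully open); the grip force is fixed at half the most; returns when the fingers have stopped.
- robot.sleep(seconds).
- robot.inverse_kinematics(position, orientation): joint angles nearest the present ones, or None.
- robot.get_image(name): name is "scene" or "top"; returns a dict with "img" (384x512x3 uint8, blue, green, red), "fovy" (degrees; the focal length in pixels is half the picture's height over the tangent of half this angle, whatever the lens; pixels are square), "cx", "cy" (the principal point, pixels), "eye" and "orientation" of the camera in the world. Camera axes: x right, y down, z forward; pixel columns grow to the right and rows downward; lengths in mm; the calibration is good to about 2 mm. A picture is of the moment at which its call begins. There is no depth.
A pose or a line that the arm cannot do raises robot.MotionError and nothing moves.
- robot.hand_in(): hands the job in, once; it reports no verdict.
Readings, each from a call of its own:
- robot.current_t(): time.
- robot.current_qpos(): joint angles.
- robot.current_joint_vel(): joint speeds.
- robot.current_joint_efforts(): joint torques, N m.
- robot.current_tcp_pos(): TCP position.
- robot.current_eef_rot(): TCP orientation.
- robot.current_contact_force(): force on the tool from outside, world axes, zero at the start.
- robot.current_ft_torque(): the same for the moment, N m.
- robot.current_gripper_width(): opening from 0.0 (shut) to 1.0 (fully open).
Only numpy, scipy, OpenCV 4.12 (cv2) and the standard library are available. Lean on these libraries where they do the work, as an engineer would, in place of code of your own. Each camera call takes 0.05 s, during which the arm holds its last target.

## Task

The deck of the bench instrument sits low at one corner. First lay the bar level on the deck, inside the outlined rectangle and lengthwise along it, and let go of it; then push the wedge shim, thin end first and flat on the bench, through the sprung dust flap and under the low corner's foot until the level's ball stands centred between the two lines. Leave wedge and level in place, let go, and do not disturb the other things on the bench.

Things in the scene. Friction and masses are not known exactly. Their poses are not given: they have to be found in the camera images.
- instrument: White bench instrument, fixed; place, yaw and height vary. Origin: plan centre of its open skirted part (200 mm along x, 240 mm along y, 50 mm high, walls 4 mm); its z is how far the instrument stands above nominal height (0 to 5 mm). A 130 mm high console fills y = 120 to 220 mm. No floor inside the skirt: a wedge slides on the bench. Heights below are above this origin.
- foot (a point): Lowest point of the round rubber foot (radius 12 mm) under the steel deck's low corner, at instrument x -60, y -75 mm, 45 mm behind the flap opening. The deck (180 x 215 x 10 mm) hinges parallel to x at y = 100 mm, height 50 mm. It lies 0.055 rad low on a stop, this point 7.4 mm up; level, 17 mm up; it lifts 0.05 rad past level. Lifting takes 3 to 6 N at the foot.
- level_place (a point): Centre of the rectangle outlined in black (42 x 134 mm) on the deck's top face, 66 mm up when level; its frame tilts with the deck. y points along the rectangle's length, up the tilt towards the console, x across; z is the deck's normal.
- flap_opening (a point): Centre of the opening (56 mm wide, about 40 mm high) in the instrument's low-side skirt wall, in line with the foot, which stands 45 mm behind it, 22 mm up. Axes as the instrument's: the wedge goes in along +y.
- flap (a joint): Clear plastic dust flap in that opening, 52 x 40 mm, hinged at its top edge (44 mm up), its lower edge 4 mm up. 0 = shut, grows (rad, to 1.45) as it swings inward; a weak spring shuts it (well under 2 N to open).
- wedge_center (a point): Grey plastic wedge shim, 185 x 30 mm, 120 g, flat on the bench. Point: half-way along, 14.5 mm above its underside. x points to the thin end (92.5 mm away, 4 mm thick); from there the top rises 1:4 over 100 mm to a flat tail 29 mm high and 85 mm long, which can be gripped across its 30 mm. 1 mm of push lifts the foot 0.25 mm and moves the ball 0.57 mm; friction holds it when let go.
- wedge_nose (a point): Middle of the wedge's thin end, 2 mm above its underside; same axes.
- level_center (a point): Bar level of bare metal, 120 x 26 mm, body 22 mm high, 31 mm over the end blocks that guard the glass tube on its top, 210 g. Point: its centre, 11 mm above its underside. x along its length. Either way round will do.
- ball (a joint): Dark ball in the level's glass tube, m from the middle towards the level's +x end: it rolls 7 mm per degree of slope (0.4 m per rad) towards the lower end, to at most 30 mm, and settles in about a second. The ball is 13 mm across, the two black lines round the tube leave 22 mm between them; centred means within 3 mm of the middle.
- packer_center (a point): Bystander: flat grey packing bar, 185 x 30 x 29 mm, same height all along (not a wedge). Point at its centre. It and the wedge may change places.
- amber_bottle: Bystander: amber bottle, 56 mm across, 130 mm high. Origin under its centre.
- beaker: Bystander: glass beaker, 68 mm across, 85 mm high. Origin under its centre.
- screwdriver: Bystander: screwdriver lying on the bench, handle towards its -x. Origin on its underside.
- white_jar: Bystander: white jar, 60 mm across, 70 mm high. Origin under its centre.
- squat_bottle: Bystander: small white bottle, 52 mm across, 95 mm high. Origin under its centre.
- steel_weight: Bystander: steel cylinder, 44 mm across, 45 mm high. Origin under its centre.
Mind the look-alikes: they are no part of the job. Leave any green look-alike of the part that bears wedge_center alone.

How it is judged:
By the outcome, as a careful person would: the job done as asked, in the order asked, and still so for the second after the job is handed in, with the robot touching nothing.
It also fails if it takes over 61 s, if anything falls off the work surface, if the arm or the gripper's body presses on something with over 40 N, if the wrist force passes 120 N, or if a joint passes its speed limit or range.

## Working session

There is one attempt and no reset: what is moved stays moved. The work goes in short steps, each a Python script; the robot and the scene stay as the last script left them, time stands still between calls to the robot, and variables do not carry over. Pictures are saved under pics/ and viewed, and the job is handed in when it is done.

```bash
mkdir -p pics; python3 - <<'E'
from bench import robot
import cv2
for n in ["scene","top"]:
    d=robot.get_image(n); cv2.imwrite(f"pics/{n}0.png",d["img"])
    print(n,d["fovy"],d["cx"],d["cy"],d["eye"],d["orientation"])
print(robot.current_t(), robot.current_eef_rot())
E
```

```text
scene 49.86161431275818 261.38218082477846 192.32841636870108 [1144.81438945  183.63126765 1005.74539647] [-2.46379614 -0.01049395  2.04228357]
top 51.85584105213279 258.31693858250327 189.0166657940471 [ 379.52633779 -135.11798823 1139.62879749] [-3.04702296  0.01495751 -1.56178958]
0.1 [-3.14003962e+00 -3.25993556e-04  2.73799017e-01]
```

View pics/scene0.png

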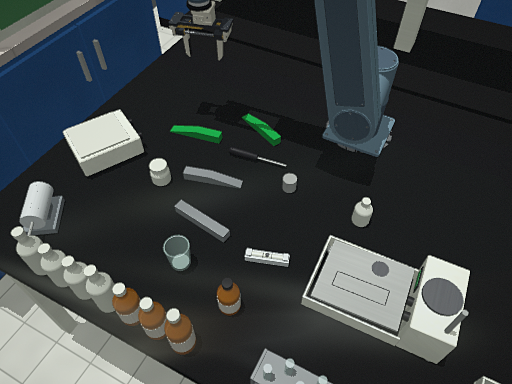

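View pics/top0.png

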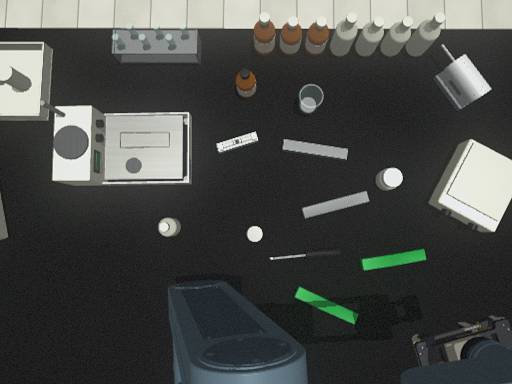

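```bash
cat > h.py <<'E'
import numpy as np, cv2
from scipy.spatial.transform import Rotation as R
CAM={'scene':(49.86161431275818,261.38218082477846,192.32841636870108,[1144.81438945,183.63126765,1005.74539647],[-2.46379614,-0.01049395,2.04228357]),
'top':(51.85584105213279,258.31693858250327,189.0166657940471,[379.52633779,-135.11798823,1139.62879749],[-3.04702296,0.01495751,-1.56178958])}
def cam(n):
    f,cx,cy,e,o=CAM[n]; return 192/np.tan(np.radians(f)/2),cx,cy,np.array(e),R.from_euler('xyz',o).as_matrix()
def proj(n,p):
    f,cx,cy,e,M=cam(n); q=(np.atleast_2d(p)-e)@M; return np.c_[f*q[:,0]/q[:,2]+cx,f*q[:,1]/q[:,2]+cy]
def ray(n,u,v):
    f,cx,cy,e,M=cam(n); d=M@np.array([(u-cx)/f,(v-cy)/f,1]); return e,d/np.linalg.norm(d)
def atz(n,u,v,z):
    e,d=ray(n,u,v); return e+d*(z-e[2])/d[2]
def tri(a,b):
    A=np.zeros((3,3));y=np.zeros(3)
    for n,p in (('scene',a),('top',b)):
        e,d=ray(n,*p);P=np.eye(3)-np.outer(d,d);A+=P;y+=P@e
    x=np.linalg.solve(A,y); gap=[np.linalg.norm(np.cross(x-ray(n,*p)[0],ray(n,*p)[1])) for n,p in(('scene',a),('top',b))]
    return x,gap
def crop(img,x0,y0,w,h,s,fn):
    c=cv2.resize(img[y0:y0+h,x0:x0+w],None,fx=s,fy=s,interpolation=cv2.INTER_CUBIC)
    for k in range(0,w,10):
        cv2.line(c,(k*s,0),(k*s,4 if (x0+k)%50 else 12),(0,255,255),1)
        if (x0+k)%20==0: cv2.putText(c,str(x0+k),(k*s+2,12),0,.4,(0,255,255),1)
    for k in range(0,h,10):
        cv2.line(c,(0,k*s),(4,k*s),(0,255,255),1)
        if (y0+k)%20==0: cv2.putText(c,str(y0+k),(5,k*s+4),0,.4,(0,255,255),1)
    cv2.imwrite(fn,c)
E
python3 - <<'E'
from h import *
s=cv2.imread('pics/scene0.png');t=cv2.imread('pics/top0.png')
crop(s,170,160,130,110,6,'pics/s_a.png');crop(t,210,120,170,105,4,'pics/t_a.png')
crop(s,300,230,120,100,6,'pics/s_b.png');crop(t,90,100,110,95,6,'pics/t_b.png')
E
```

```text
(no output)
```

View pics/s_a.png

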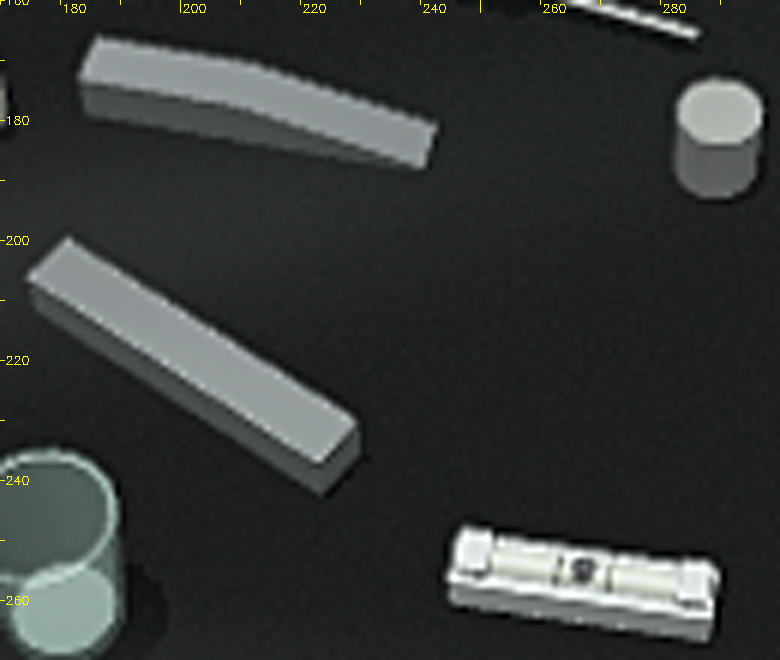

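View pics/t_a.png

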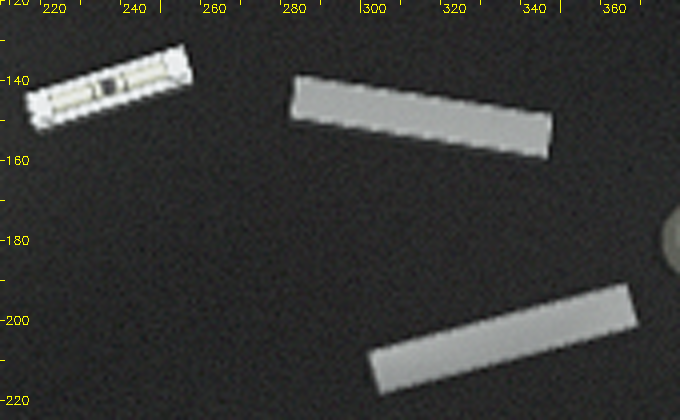

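View pics/s_b.png

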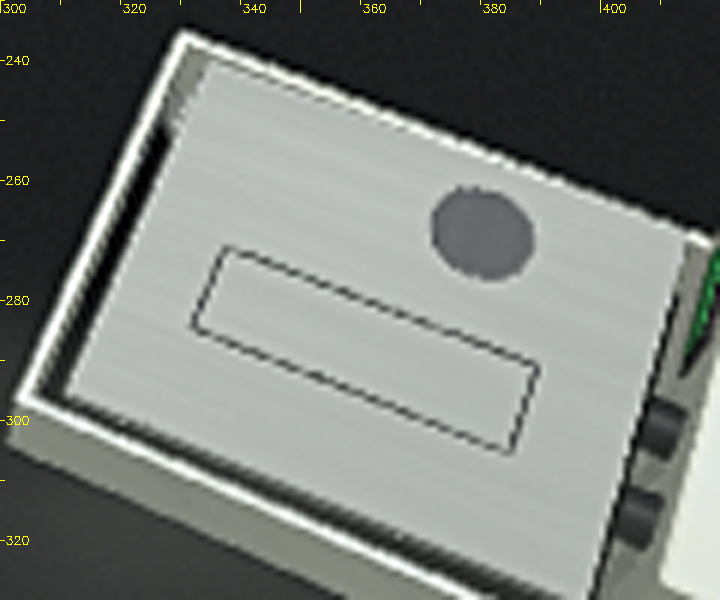

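View pics/t_b.png

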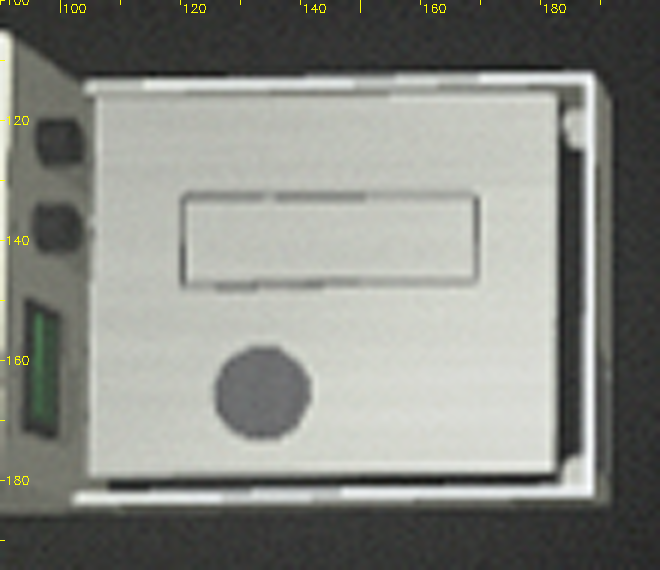

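```bash
cat > fit.py <<'E'
from h import *
from scipy.optimize import least_squares
def c(pts,x0,y0,s): return [((p[0]+.5)/s-.5+x0,(p[1]+.5)/s-.5+y0) for p in pts]
print('rect corners')
S=c([(228,246),(539,367),(510,454),(192,326)],300,230,6);T=c([(478,282),(183,286),(183,193),(478,194)],90,100,6)
P=np.array([tri(a,b)[0] for a,b in zip(S,T)]);print(P.round(1),[np.round(tri(a,b)[1],1) for a,b in zip(S,T)]);print(P.mean(0))
print('skirt -x-y, +x-y outer')
for a,b in zip(c([(178,29),(15,400)],300,230,6),c([(593,502),(597,72)],90,100,6)): print(*tri(a,b))
print('ball',tri(c([(584,570)],170,160,6)[0],c([(109,87)],210,120,4)[0]))
print('wedge tail corners, nose corners')
for a,b in zip(c([(97,37),(80,76),(437,125),(423,168)],170,160,6),c([(637,324),(627,284),(381,394),(369,352)],210,120,4)): print(*tri(a,b))
print('level ends: scene endblock top centres')
for a,b in zip(c([(474,551),(698,582)],170,160,6),c([(178,66),(40,107)],210,120,4)): print(*tri(a,b))
print('packer corners')
for a,b in zip(c([(68,237),(28,279),(357,422),(323,462)],170,160,6),c([(546,158),(551,115),(291,117),(295,76)],210,120,4)): print(*tri(a,b))
E
python3 fit.py
```

```text
rect corners
[[598.9 134.1  55.2]
 [595.4 268.9  61.3]
 [638.9 269.3  63.8]
 [640.9 134.5  55.5]] [array([1.9, 1.9]), array([0.8, 0.8]), array([0.3, 0.3]), array([1.1, 1.1])]
[618.52108625 201.70293692  58.95969803]
skirt -x-y, +x-y outer
[498.09933977  76.64887767  46.34510958] [np.float64(0.9198081685925986), np.float64(0.9198081685926333)]
[701.7467625   81.29319726  48.2508851 ] [np.float64(0.8184900085912686), np.float64(0.8184900085912545)]
ball (array([622.37630534, -54.40748158,  23.02758555]), [np.float64(0.16236032468146044), np.float64(0.1623603246815842)])
wedge tail corners, nose corners
[ 454.33680019 -427.9411107    29.38150929] [np.float64(0.01954670417304644), np.float64(0.019546704173208754)]
[ 482.14738945 -420.74500195   29.86352001] [np.float64(0.61345296655959), np.float64(0.6134529665595998)]
[ 404.1718072  -250.91931758    1.14756487] [np.float64(0.681337990468704), np.float64(0.681337990468768)]
[ 434.29405917 -242.49366415    2.24222569] [np.float64(0.4268864944586157), np.float64(0.42688649445875165)]
level ends: scene endblock top centres
[ 637.48121916 -103.47045083   24.45376147] [np.float64(0.6454201255967812), np.float64(0.645420125596841)]
[606.5634723   -5.22711123  27.1133256 ] [np.float64(0.4176663671946441), np.float64(0.4176663671946065)]
packer corners
[ 572.35854459 -366.72363256   26.83156343] [np.float64(0.4612572376226865), np.float64(0.4612572376228075)]
[ 603.20723156 -370.22448442   26.39656979] [np.float64(0.08785600411624665), np.float64(0.08785600411618244)]
[ 600.94688471 -185.15670271   24.77823209] [np.float64(0.14032848279490942), np.float64(0.14032848279484347)]
[ 629.7400269  -187.26829697   28.37372674] [np.float64(0.6726569812046328), np.float64(0.6726569812045964)]
```

```bash
cat >> h.py <<'E'
def down(yaw,tilt=0.0,ax=(1,0,0)):
    return (R.from_rotvec(np.array(ax)*tilt)*R.from_euler('xyz',[np.pi,0,yaw])).as_euler('xyz')
E
python3 - <<'E'
from h import *
from bench import robot
print('weight',atz('top',255,234,45),'squat',atz('top',169,227,95),'jar',atz('top',390,178,70),'beaker',atz('top',310,92,80),'amber',atz('top',246,76,130),'scrd tip',atz('top',271,258,5))
L=np.radians(107.5)
for p in ([622,-54,60],[622,-54,3],[617,202,63],[617,202,140]):
    for y in (L,L-np.pi,1.591,1.591-np.pi):
        q=robot.inverse_kinematics(p,list(down(y)));print(p,round(y,2),None if q is None else np.round(q,2))
W=np.radians(105.4)
for p in ([457,-384,5],[540,-83,5],[540,30,5]):
    for y in (W,W-np.pi,1.591,1.591-np.pi):
        q=robot.inverse_kinematics(p,list(down(y)));print(p,round(y,2),None if q is None else np.round(q,2))
E
```

```text
weight [ 358.6597536  -109.79117899   45.        ] squat [375.88083872 116.5069834   95.        ] jar [ 513.5972517  -475.42081117   70.        ] beaker [ 749.37775284 -258.30610326   80.        ] amber [774.7486201  -83.91793638 130.        ] scrd tip [ 290.63832371 -154.9441687     5.        ]
[622, -54, 60] 1.88 [-0.27  0.53  1.54 -0.    1.07 -0.57]
[622, -54, 60] -1.27 [-0.27  0.53  1.54  0.    1.07  2.57]
[622, -54, 60] 1.59 [-0.27  0.53  1.54  0.    1.07 -0.29]
[622, -54, 60] -1.55 [-0.27  0.53  1.54 -0.    1.07  2.86]
[622, -54, 3] 1.88 [-0.27  0.6   1.59 -0.    0.96 -0.57]
[622, -54, 3] -1.27 [-0.27  0.6   1.59  0.    0.96  2.57]
[622, -54, 3] 1.59 [-0.27  0.6   1.59 -0.    0.96 -0.29]
[622, -54, 3] -1.55 [-0.27  0.6   1.59 -0.    0.96  2.86]
[617, 202, 63] 1.88 [ 0.14  0.56  1.47 -0.    1.11 -0.16]
[617, 202, 63] -1.27 [0.14 0.56 1.47 0.   1.11 2.98]
[617, 202, 63] 1.59 [ 0.14  0.56  1.47 -0.    1.11  0.12]
[617, 202, 63] -1.55 [ 0.14  0.56  1.47 -0.    1.11 -3.02]
[617, 202, 140] 1.88 [ 0.14  0.49  1.39 -0.    1.26 -0.16]
[617, 202, 140] -1.27 [0.14 0.49 1.39 0.   1.26 2.98]
[617, 202, 140] 1.59 [ 0.14  0.49  1.39 -0.    1.26  0.12]
[617, 202, 140] -1.55 [ 0.14  0.49  1.39  0.    1.26 -3.02]
[457, -384, 5] 1.84 [-0.89  0.56  1.66  0.    0.93 -1.15]
[457, -384, 5] -1.3 [-0.89  0.56  1.66 -0.    0.93  1.99]
[457, -384, 5] 1.59 [-0.89  0.56  1.66  0.    0.93 -0.91]
[457, -384, 5] -1.55 [-0.89  0.56  1.66 -0.    0.93  2.24]
[540, -83, 5] 1.84 [-0.36  0.49  1.79  0.    0.86 -0.63]
[540, -83, 5] -1.3 [-0.36  0.49  1.79 -0.    0.86  2.52]
[540, -83, 5] 1.59 [-0.36  0.49  1.79 -0.    0.86 -0.38]
[540, -83, 5] -1.55 [-0.36  0.49  1.79 -0.    0.86  2.76]
[540, 30, 5] 1.84 [-0.15  0.48  1.8  -0.    0.86 -0.42]
[540, 30, 5] -1.3 [-0.15  0.48  1.8  -0.    0.86  2.72]
[540, 30, 5] 1.59 [-0.15  0.48  1.8  -0.    0.86 -0.17]
[540, 30, 5] -1.55 [-0.15  0.48  1.8  -0.    0.86  2.97]
```

```bash
python3 - <<'E'
from h import *
from bench import robot
L=np.radians(107.5)
o=list(down(L))
robot.move_ptp([622,-54,110],o); print(robot.current_t())
print(robot.move_linear([622,-54,3],speed=120,f_stop=15),robot.current_tcp_pos(),robot.current_t())
robot.move_gripper(0.0); print('w',robot.current_gripper_width()*93)
robot.move_linear([622,-54,120],speed=150)
print(robot.current_t(),robot.current_gripper_width()*93,robot.current_contact_force())
for n in("scene","top"):
    cv2.imwrite(f"pics/{n}1.png",robot.get_image(n)["img"])
crop(cv2.imread('pics/scene1.png'),200,130,130,110,6,'pics/s1.png')
crop(cv2.imread('pics/top1.png'),180,70,130,110,6,'pics/t1.png')
E
```

```text
2.5167
False [622.68562023 -54.20532146   3.78069961] 3.5583
w 25.519313837946736
5.5417 25.994923535004446 [-0.26597805 -0.01749106 -2.1672367 ]
```

View pics/s1.png

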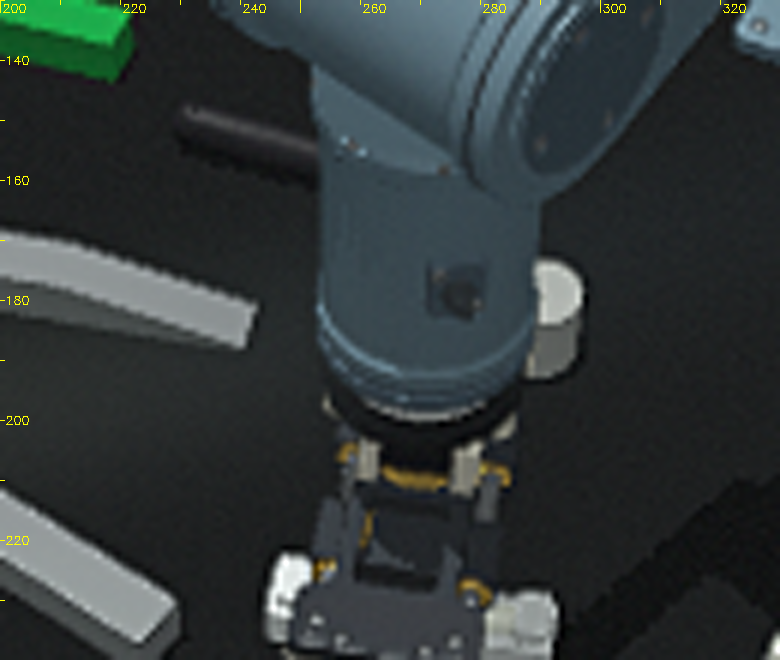

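```bash
python3 - <<'E'
from h import *
from bench import robot
o=list(down(1.591,0.055,(np.cos(.021),np.sin(.021),0)))
robot.move_ptp([618.5,201.2,110],o); print(robot.current_t())
robot.move_linear([618.5,201.5,73],speed=120)
f0=robot.current_contact_force()
print(robot.move_linear([618.5,201.7,57],speed=20,f_stop=4),robot.current_tcp_pos(),f0,robot.current_contact_force(),robot.current_t())
for n in("scene","top"):
    cv2.imwrite(f"pics/{n}2.png",robot.get_image(n)["img"])
crop(cv2.imread('pics/scene2.png'),300,210,130,110,6,'pics/s2.png')
crop(cv2.imread('pics/top2.png'),90,100,110,95,6,'pics/t2.png')
E
```

```text
6.6417
True [618.70437614 201.72438681  64.04576557] [ 0.21237281  0.61351169 -1.782113  ] [-0.77945994 -0.14216707  4.21580536] 7.6333
```

View pics/s2.png

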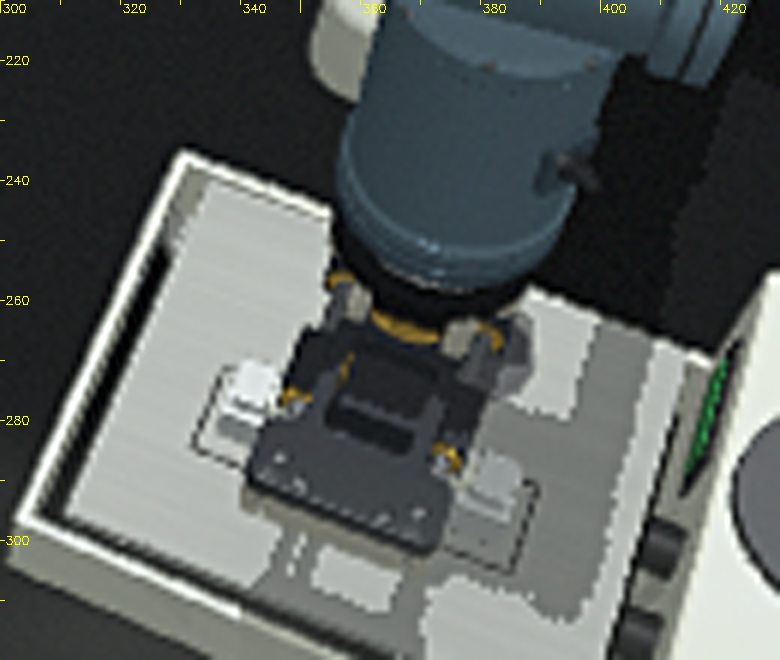

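View pics/t2.png

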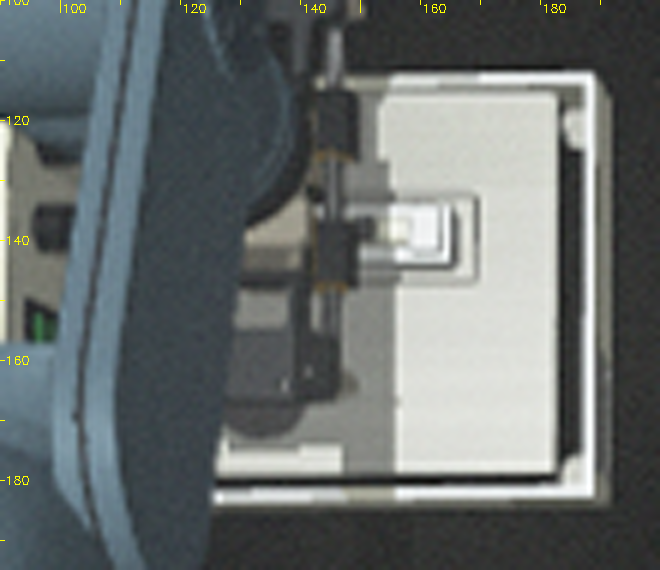

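```bash
python3 - <<'E'
from h import *
from bench import robot
robot.move_gripper(0.6)
p=robot.current_tcp_pos()
robot.move_linear([p[0],p[1]-4,p[2]+75],speed=150)
W=np.radians(105.4)
robot.move_ptp([456.5,-382,120],list(down(W)))
print(robot.current_t())
for n in("scene","top"):
    cv2.imwrite(f"pics/{n}3.png",robot.get_image(n)["img"])
crop(cv2.imread('pics/scene3.png'),300,230,110,90,7,'pics/s3.png')
crop(cv2.imread('pics/top3.png'),90,100,110,85,7,'pics/t3.png')
E
```

```text
11.225
```

View pics/s3.png

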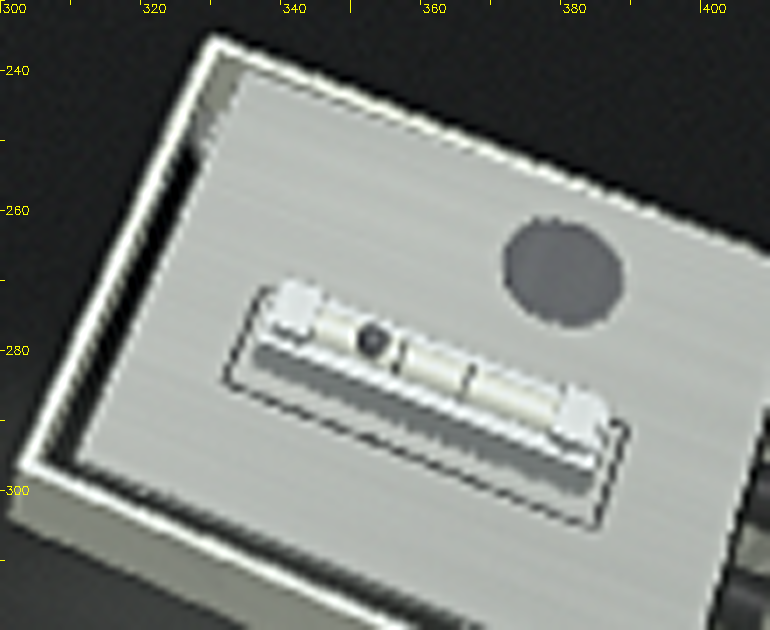

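View pics/t3.png

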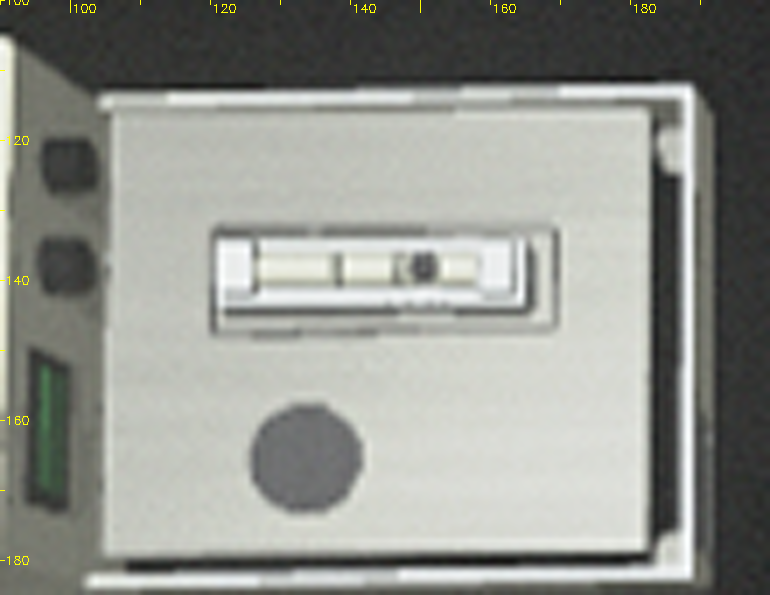

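```bash
python3 - <<'E'
from h import *
from bench import robot
W=np.radians(105.4)
robot.move_linear([456.2,-381,5],speed=150,f_stop=15)
robot.move_gripper(0.0); print('w',robot.current_gripper_width()*93,robot.current_tcp_pos())
p=robot.current_tcp_pos()
robot.move_linear([p[0],p[1],90],speed=150)
o=list(down(1.591))
robot.move_ptp([543.3,-85,90],o)
robot.move_linear([543.3,-85,12],speed=120)
print(robot.move_linear([543.3,-85,3],speed=20,f_stop=3),robot.current_tcp_pos(),robot.current_contact_force())
robot.move_gripper(0.42)
robot.sleep(0.2)
print(robot.current_t(),robot.current_tcp_pos())
for n in("scene","top"):
    cv2.imwrite(f"pics/{n}4.png",robot.get_image(n)["img"])
crop(cv2.imread('pics/scene4.png'),220,180,130,100,6,'pics/s4.png')
crop(cv2.imread('pics/top4.png'),160,110,130,100,6,'pics/t4.png')
E
```

```text
w 29.722431995250165 [ 456.59955454 -381.26586552    5.57971844]
True [543.84127971 -85.10953176   5.45442525] [-0.52143264 -0.78162991  3.1825518 ]
16.4917 [542.9934587  -84.93208181   4.55833906]
```

View pics/s4.png

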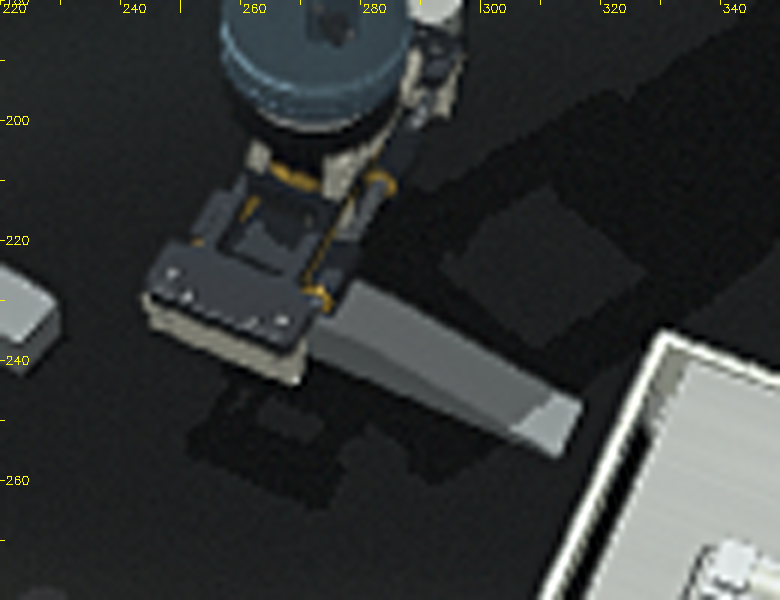

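View pics/t4.png

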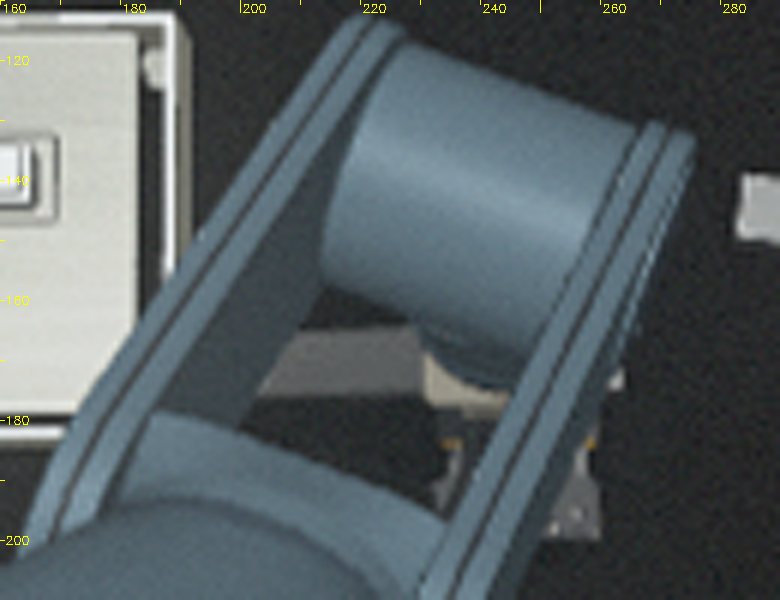

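```bash
python3 - <<'E'
from h import *
g=lambda x,y:((x+.5)/6-.5+220,(y+.5)/6-.5+180)
t=lambda x,y:((x+.5)/6-.5+160,(y+.5)/6-.5+110)
a=atz('scene',*g(582,403),4);b=atz('scene',*g(560,457),4);print(a,b,(a+b)/2)
# expected corners for model nose/yaw
for yaw in (1.57,1.591,1.61):
    u=np.array([np.cos(yaw),np.sin(yaw)]);n=np.array([-u[1],u[0]])
    tc=np.array([543.4,-85]); nose=tc+u*140
    c=[[*(nose+s*15*n),4] for s in(1,-1)]+[[*(nose-100*u+s*15*n),29] for s in(1,-1)]
    print(yaw,nose,((proj('scene',c)-[220,180])*6).round(0).tolist(),((proj('top',c)-[160,110])*6).round(0).tolist())
E
```

```text
[525.18598707  54.24043986   4.        ] [556.82029842  56.19570314   4.        ] [541.00314275  55.2180715    4.        ]
1.57 [543.51148574  54.99995561] [[578.0, 407.0], [554.0, 456.0], [388.0, 295.0], [361.0, 343.0]] [[235.0, 386.0], [237.0, 325.0], [437.0, 381.0], [438.0, 318.0]]
1.591 [540.57167818  54.97142778] [[580.0, 401.0], [557.0, 452.0], [388.0, 293.0], [362.0, 341.0]] [[236.0, 392.0], [236.0, 331.0], [438.0, 383.0], [438.0, 320.0]]
1.61 [537.91289155  54.89242882] [[581.0, 397.0], [559.0, 447.0], [388.0, 292.0], [363.0, 340.0]] [[236.0, 398.0], [235.0, 336.0], [439.0, 384.0], [437.0, 322.0]]
```

```bash
python3 - <<'E'
from h import *
from bench import robot
robot.move_gripper(0.0)
p=robot.current_tcp_pos();print('w',robot.current_gripper_width()*93,p,robot.current_contact_force())
u=np.array([-.0205,.9998])
def push(d,v):
    q=np.r_[p[:2]+u*d,p[2]]
    s=robot.move_linear(list(q),speed=v,f_stop=25); print(d,s,np.round(robot.current_tcp_pos(),1),np.round(robot.current_contact_force(),1),round(robot.current_t(),2))
    return s
push(50,60) or push(105,50)
robot.sleep(1.2)
for n in("scene","top"):
    cv2.imwrite(f"pics/{n}5.png",robot.get_image(n)["img"])
crop(cv2.imread('pics/scene5.png'),270,210,125,95,6,'pics/s5.png')
E
```

```text
w 29.831125969612003 [543.09785233 -84.95537078   4.63293401] [-0.02656116 -1.01888001  0.25267635]
50 False [541.9 -34.4   4.6] [0.  3.2 1.6] 17.9
105 False [541.6  18.7   4.9] [ 0.9 -9.5 -2.2] 19.15
```

View pics/s5.png

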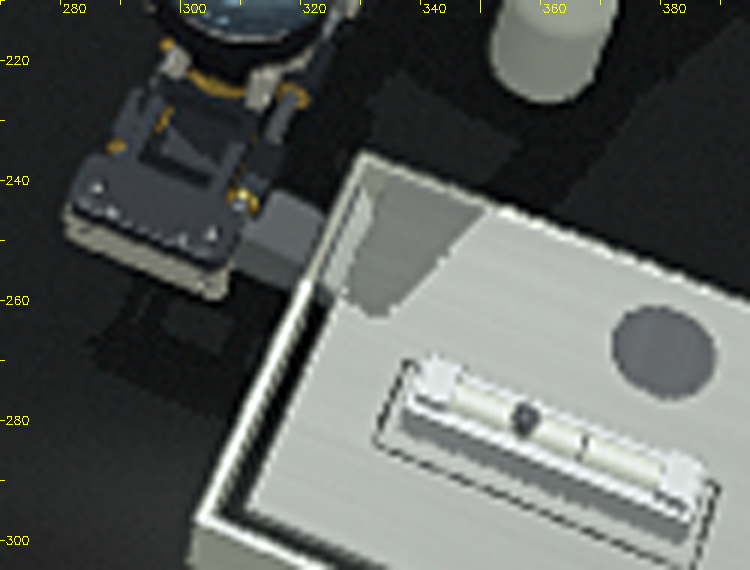

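```bash
cat > push.py <<'E'
import sys
from h import *
from bench import robot
def go(Y,tag):
    p=robot.current_tcp_pos(); 
    x=543.1-.0205*(Y+85)
    s=robot.move_linear([x,Y,4.6],speed=40,f_stop=25)
    print(Y,s,np.round(robot.current_tcp_pos(),1),np.round(robot.current_contact_force(),1))
    look(tag)
def look(tag):
    robot.sleep(1.5)
    im=[robot.get_image("scene")["img"].astype(float) for _ in range(3)]
    cv2.imwrite(f"pics/scene{tag}.png",np.mean(im,0).astype('uint8'))
    cv2.imwrite(f"pics/top{tag}.png",robot.get_image("top")["img"])
    crop(cv2.imread(f'pics/scene{tag}.png'),325,255,70,55,11,f'pics/s{tag}.png')
    print(robot.current_t())
if __name__=='__main__': go(float(sys.argv[1]),sys.argv[2])
E
python3 push.py 39 6
```

```text
39.0 False [540.9  38.2   4.7] [ 0.3 -7.3 -1.9]
22.775
```

View pics/s6.png

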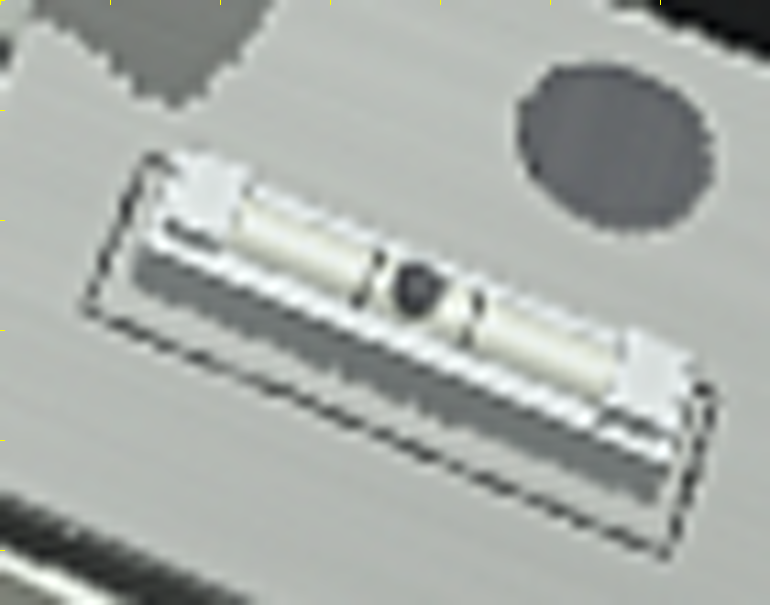

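```bash
python3 - <<'E'
from push import *
x=543.1-.0205*126
print(robot.move_linear([x,41.2,4.6],speed=30,f_stop=25),robot.current_tcp_pos())
robot.move_gripper(0.42)
p=robot.current_tcp_pos()
robot.move_linear([p[0],p[1]-3,130],speed=120)
robot.move_ptp([500,-200,200],list(down(1.591)))
look(7)
crop(cv2.imread('pics/top7.png'),95,110,110,85,7,'pics/t7.png')
E
```

```text
False [540.87048946  40.52119997   4.63848039]
27.3333
```

View pics/s7.png

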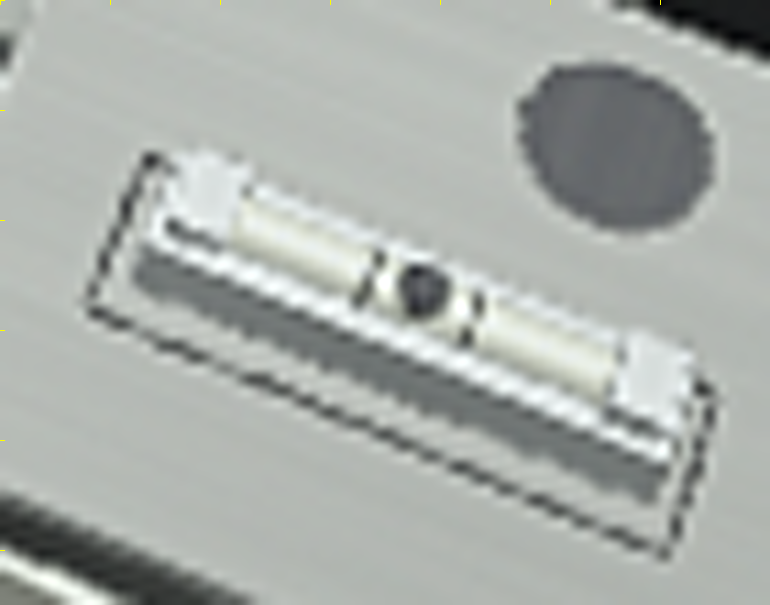

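View pics/t7.png

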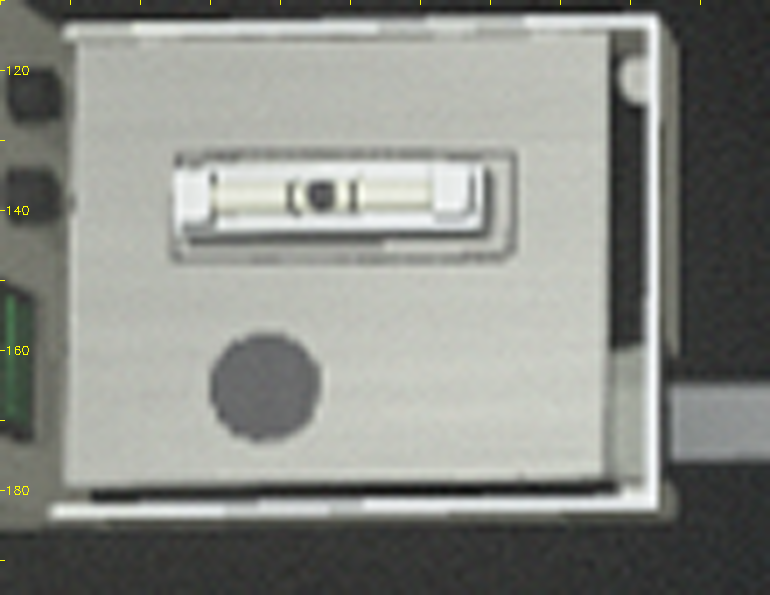

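View pics/scene7.png

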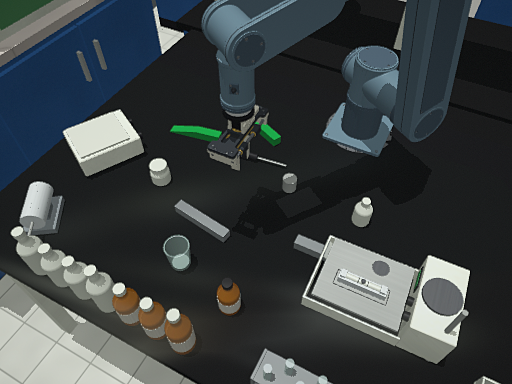

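```bash
python3 -c "
from bench import robot
robot.hand_in();print(robot.current_t())"
```

```text
the job is handed in; nothing more can be done
the job is handed in; nothing more can be done
```

I laid the level on the deck inside the outline and let go. I then set the wedge down at the flap and pushed it, flat on the bench and gripped by its tail, through the flap and under the foot. After the last 2 mm nudge I let go, moved the arm clear and handed in at about 27 s.

**Ball:** in the last pictures, taken with the arm clear, it stands between the lines. It is within about 1 mm of the middle in both the scene and top views, and it did not shift noticeably when I let go.

**Level:** it lies about 4–5 mm inside the outline at the console end, about 9 mm inside at the other end, and 7–9 mm inside at the sides.

**Wedge:** the tail sticks straight out of the flap opening, still in place after release. The push peaked at about 10 N at the pauses where I read it.

**Bench:** the other things look undisturbed in the last scene picture. I judged that by eye rather than measuring it.

**Small disagreement:** the cameras put the skirt's top edge at about 47 mm, against the 50 mm or more stated. The level touched the deck about where the stated heights would put it with the instrument at nominal height, so I put the difference down to reading and calibration error.

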